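Put together the hydroponic demo planter on the counter

ROBOT

A 6-joint arm with a two-finger parallel gripper is mounted at the origin on a cart in front of the work surface, level with it; the furniture and walls round the work are solid. World frame = base frame: x ahead of the robot, y to its left, z up, the work surface at z = 0. Lengths are in m, angles in rad, forces in N, time in s.
With the tool pointing down it reaches from about 0.3 to 0.775 m from the base axis. Payload 14.6 kg.
Tool frame: the origin (TCP) lies at the very end of the fingers, on their centre line; the grasp point (between the pads) lies 19 mm behind it; z points along the fingers, y is the line along which they close (so a half turn about z gives the same grasp; the last joint's range is limited). The gripper opens to 94 mm and grips with 3 to 60 N. Pads are 16 mm wide; open, the fingers measure 119 mm over their backs; the gripper's body (75 mm by 177 mm) begins 78 mm behind the grasp point.
Start: joints at [-1.342, 0.3, 1.521, -0, 1.321, -0.067], TCP at [0.16, -0.526, 0.205] pointing down, gripper open.
Joint ranges: [-3.03, 3.03], [-0.79, 2.21], [0.23, 2.52], [-1.04, 4.18], [0, 3.07], [-2.55, 2.55]. Speed limits (rad/s): [2.22, 2.22, 2.57, 3.14, 3.14, 3.14].

INTERFACE

Orientations are given as [roll, pitch, yaw] about the fixed x, y, z axes, in that order (R = Rz(yaw) Ry(pitch) Rx(roll)).
In Python, from station import ctrl gives the robot as it stands.
- The arm moves only by the shell command python3 -m pendant 'ROWS' [OPENING] [FORCE]. ROWS is JSON, a list of rows, each a list of 2 entries, a list of its own where there are three numbers: the shift along the world's x, y, z in cm, then the turn about the world's z in rad. A call has 1 to 20 rows; each row shifts and turns the commanded pose from where the row before left it; what a row does not reach is not made up. A row lasts 1/12 s, in which the tool goes at most 41.7 mm and 7.16 degrees, less where a joint would pass 70% of its speed; a pose out of reach is approached as far as the arm can. A call is refused whole if a number of a shift passes 4.17 or a number of a turn 0.125, either way. A call with a gripper value outside its range is refused whole. OPENING is the opening, from 0 (shut) to 1 (fully open), set as the call begins (- or left out, the last holds). The fingers move at their own pace and stop on an object; FORCE is the grip in N (left out, the last holds). Time passes only in rows, so rows that do not move let the fingers close. It gives the time, the measured TCP pose, the force, the opening and the grip force at its end, in the units of the state.
- ctrl.get_obs(): the state, without advancing time (a new reading comes with each control period).
- ctrl.camera(name): name is "side" or "top" or "wrist"; returns a dict with "color" (480x640x3 uint8, red, green, blue), "intrinsics" (3x3 intrinsics, pixels), "camera_from_world" (4x4, takes a point from world to camera coordinates). Camera axes: x right, y down, z forward; pixel columns grow to the right and rows downward; lengths in m; the calibration is good to about 2 mm. A picture is of the moment at which its call begins. There is no depth.
- ctrl.hand_in(): hands the job in; it is judged then, once.
The state is a dict: "time_s": time; "qpos": joint angles; "joint_vel": joint speeds; "tau": joint torques, N m; "ee_pos": TCP position; "eef_rot": TCP orientation; "force": force on the tool from outside, world axes, zero at the start; "moment": the same for the moment, N m; "grip_width": finger opening in m; "grip_force": force on a finger pad.
Only numpy, scipy, OpenCV 4.12 (cv2) and the standard library are available. Lean on these libraries where they do the work, as an engineer would, in place of code of your own. Each camera call takes 0.05 s, during which the arm holds its last target. There are 200 camera calls.

TASK

Assemble the demo planter: lay the lid square on the open tub so that it sits down fully, hang the net pot in the lid's large collared hole, cover the pot's mouth with the larger knobbed cap, and last set the smaller knobbed plug into the lid's small hole. Work in that order, and leave everything upright, fully seated and let go. Leave the stapler, the plug timer and the feed bottle where they are.

Things in the scene. Friction and masses are not known exactly. Their poses are not given: they have to be found in the camera images.
- tub: White open tub, 150 (x) x 84 (y) x 48 mm high, walls 4 mm, fixed on the counter, same both ways round. Origin: centre of its underside, x along its length, z up. The lid goes on either way round: its 8 mm ridges enter the tub with 5 mm play each way, its plate lies on the rim, and then the lid's point is 50.5 mm above this origin.
- lid_mid (a point): Loose white lid, plate 154 (x) x 88 (y) x 5 mm on 8 mm ridges, 120 g. Point: centre of the plate, half its thickness; x along the lid, z up. 57 mm hole at x=-32, y=0 mm, with a collar 14 mm high and 66 mm wide, open for 40 mm towards +y and -y (room for fingers). Grip bar at x=20, y=0, 28 long in x, 10 thick in y, 26 high above the plate: pinch along y. 24 mm hole at x=54, y=0.
- pot_mid (a point): Black net pot, round, open, 50 mm high, 30 g; foot 40 mm, body below the rim 54 mm wide, at the very top a flange 62 mm wide, 4 mm thick. Point: on its axis half-way up (25 mm), z up. Pinch it across the flange, along the lid's y. It hangs by the flange on the collar of the lid's 57 mm hole; then this point is 4.5 mm below the lid's point.
- cap_mid (a point): Larger grey knobbed cap, knob up, 38 mm high, 40 g: spigot below tapering from 34 to 28 mm, 10 high; flange 54 mm wide, 4 thick; knob 18 mm wide rising 24 above the flange. Point: on its axis half-way up (19 mm), z up. The spigot goes loosely into the net pot's mouth, the flange rests on the pot's rim; then this point is 34 mm above the pot's point.
- plug_mid (a point): Smaller grey knobbed plug, knob up, 38 mm high, 30 g: spigot below 16 to 19 mm wide, 10 high; flange 32 mm wide, 4 thick; knob 14 mm wide rising 24 above the flange. Point: on its axis half-way up (19 mm), z up. The spigot goes into the lid's 24 mm hole, the flange rests on the lid's plate; then this point is 11.5 mm above the lid's point.
- stapler_mid (a point): Bystander: red and black desk stapler, 34 x 136 x 45 mm, loose. Point at its centre, half-way up.
- timer_mid (a point): Bystander: white plug-in timer with a round dial, 105 x 66 x 41 mm, loose. Point at the centre of its body, 15 mm up.
- bottle_mid (a point): Bystander: small white plant-feed bottle with a red label, 51 mm diameter, 125 mm tall, loose, behind the work. Point on its axis, half-way up.
There are look-alikes about, which are no part of the job. What is shaped like the part that bears pot_mid but pink or red is not meant.

How it is judged:
By the outcome, as a careful person would: the job done as asked, in the order asked, and still so for the second after the job is handed in, with the robot touching nothing.
It also fails if it takes over 101 s, if anything falls off the work surface, if the arm or the gripper's body presses on something with over 40 N, if the wrist force passes 120 N, or if a joint passes its speed limit or range.

## Working session

There is one attempt and no reset: what is moved stays moved. The work goes in short steps, Python scripts to look and compute and a shell command to move; the robot and the scene stay as the last step left them, time stands still between calls to the robot, and variables do not carry over. Pictures are saved under pics/ and viewed, at most 14 in all, crops included, and the job is handed in when it is done.

```bash
ls; mkdir -p pics; cat > h.py <<'E'
import numpy as np, cv2
from station import ctrl
def shot(n,f=None):
    c=ctrl.camera(n)
    if f: cv2.imwrite('pics/'+f,c['color'][:,:,::-1])
    return c
def ray(c,u,v):
    T=np.array(c['camera_from_world']);K=np.array(c['intrinsics'])
    d=T[:3,:3].T@np.linalg.solve(K,[u,v,1]);o=-T[:3,:3].T@T[:3,3];return o,d/np.linalg.norm(d)
def onz(c,u,v,z):
    o,d=ray(c,u,v);return o+d*(z-o[2])/d[2]
def tri(c1,p1,c2,p2):
    o1,d1=ray(c1,*p1);o2,d2=ray(c2,*p2)
    s=np.linalg.lstsq(np.c_[d1,-d2],o2-o1,rcond=None)[0]
    a,b=o1+s[0]*d1,o2+s[1]*d2;return (a+b)/2,np.linalg.norm(a-b)
def proj(c,p):
    q=np.array(c['camera_from_world'])@[*p,1];q=np.array(c['intrinsics'])@q[:3];return q[:2]/q[2]
E
python3 - <<'E'
from h import *
import pickle
np.set_printoptions(precision=3,suppress=True)
d={n:shot(n,n+'0.png') for n in('top','side','wrist')}
pickle.dump(d,open('v0.pkl','wb'))
for n in d: print(n,ray(d[n],320,240))
o=ctrl.get_obs();print(o['ee_pos'],o['eef_rot'],o['grip_width'],o['time_s'])
E
```

```text
pics
top (array([ 0.311, -0.243,  1.493]), array([ 0.168, -0.   , -0.986]))
side (array([0.412, 0.989, 0.969]), array([ 0.075, -0.8  , -0.595]))
wrist (array([ 0.24 , -0.503,  0.384]), array([-0.265, -0.074, -0.961]))
[ 0.16  -0.526  0.205] [-3.141 -0.     0.296] 0.09376184520105167 0.15
```

View pics/top0.png

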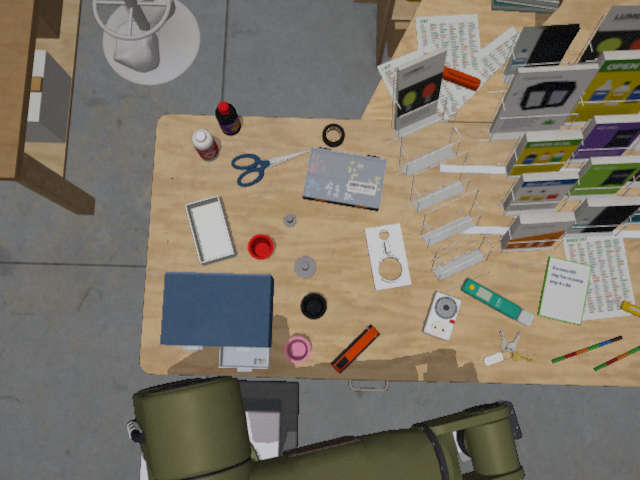

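View pics/side0.png

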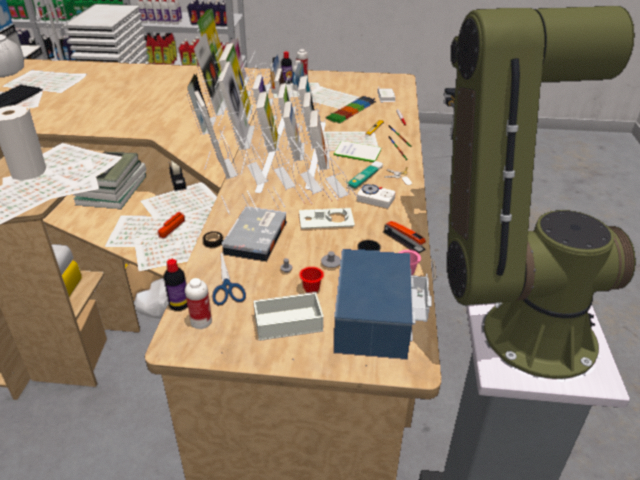

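The top view shows the tub at (210,230), the lid at (388,256), the cap at (305,266) and the plug at (290,220). The pot candidates are black (313,305), red (261,247), pink (298,348) and the black tape ring (333,135). I choose the black one at (313,305). In the side view the blue box at (375,300) partly hides the pot.

```bash
python3 - <<'E'
from h import *
import pickle
np.set_printoptions(precision=3,suppress=True)
d=pickle.load(open('v0.pkl','rb'));t,s=d['top'],d['side']
a=cv2.resize(t['color'][185:325,180:420],None,fx=3.3,fy=3.3,interpolation=cv2.INTER_CUBIC)
b=cv2.resize(s['color'][195:345,240:440],None,fx=4,fy=4,interpolation=cv2.INTER_CUBIC)
cv2.imwrite('pics/tc.png',a[:,:,::-1]);cv2.imwrite('pics/sc.png',b[:,:,::-1])
print(a.shape,b.shape)
for n,p,z in[('tubc1',(187,205),.048),('c2',(220,197),.048),('c3',(235,255),.048),('c4',(203,263),.048),('box',(163,273),.1),('box',(273,276),.1),('box',(270,346),.1),('bottle',(205,138),.12)]:print(n,onz(t,*p,z))
for n,p,q in[('bighole',(391,270),(337,215)),('cap',(305,264),(331,255)),('plug',(290,218),(286,262)),('pot',(313,304),(369,243)),('box corner',(273,276),(343,251)),('bottle top',(203,134),(196,282))]:print(n,tri(t,p,s,q))
E
```

```text
(462, 792, 3) (600, 800, 3)
tubc1 [0.633 0.078 0.048]
c2 [ 0.655 -0.     0.048]
c3 [ 0.515 -0.043  0.048]
c4 [0.494 0.032 0.048]
box [0.462 0.111 0.1  ]
box [ 0.462 -0.139  0.1  ]
box [ 0.305 -0.138  0.1  ]
bottle [0.778 0.03  0.12 ]
bighole (array([ 0.494, -0.417,  0.019]), np.float64(0.0024222888345709183))
cap (array([ 0.498, -0.209,  0.032]), np.float64(0.004803272085173139))
plug (array([ 0.61, -0.17,  0.03]), np.float64(0.00305412475629467))
pot (array([ 0.401, -0.231,  0.063]), np.float64(0.004684664138194122))
box corner (array([ 0.461, -0.139,  0.102]), np.float64(0.0004904695341035103))
bottle top (array([0.784, 0.035, 0.12 ]), np.float64(0.006545781563649756))
```

View pics/tc.png

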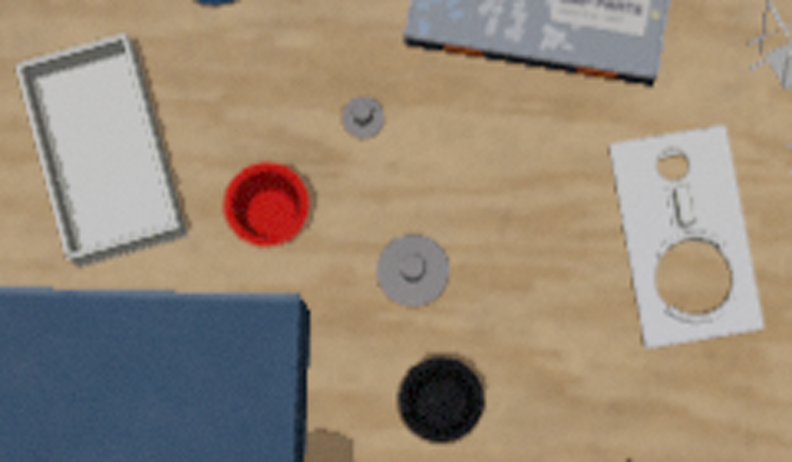

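View pics/sc.png

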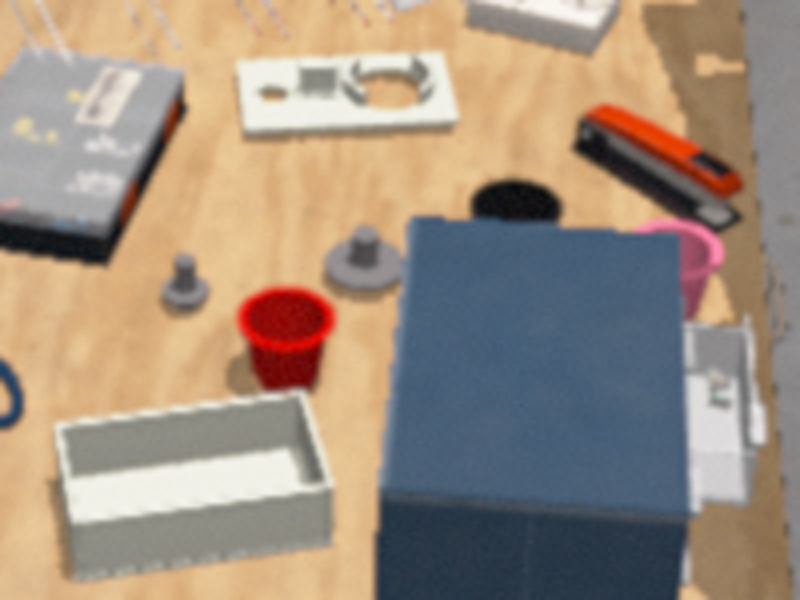

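The crops show the tub open at top crop (100,150), the lid big-hole-down at (690,275) with its small hole at (673,163), the pot upright at (442,398), and the cap knob at (412,266) and plug knob at (361,116). The pot choice is confirmed: it is the black, open cup.

```bash
python3 - <<'E'
from h import *
import pickle
np.set_printoptions(precision=4,suppress=True)
d=pickle.load(open('v0.pkl','rb'));t,s=d['top'],d['side']
T=lambda p:(p[0]/3.3+180-.35,p[1]/3.3+185-.35)
S=lambda p:(p[0]/4+240-.37,p[1]/4+195-.37)
def quad(nm,a,b):
    P=[]
    for p,q in zip(a,b):
        x,e=tri(t,T(p),s,S(q));P.append(x);print(nm,x,round(e,4))
    P=np.array(P);print(' mean',P.mean(0))
    Q=np.array([onz(t,*T(p),P[:,2].mean())[:2] for p in a]);
    v=(Q[0]+Q[1]-Q[2]-Q[3])/2;w=(Q[0]+Q[3]-Q[1]-Q[2])/2
    print(' top',Q.mean(0),np.hypot(*v),np.hypot(*w),'yaw',np.arctan2(v[1],v[0]),np.arctan2(-w[0],w[1]))
quad('lid',[(610,146),(725,127),(764,328),(646,348)],[(245,130),(237,60),(447,54),(458,117)])
quad('tub',[(17,67),(127,36),(187,234),(73,265)],[(70,520),(57,425),(305,392),(331,487)])
for n,p,q in[('pot',(442,398),(516,207)),('cap',(412,266),(366,230)),('plug',(361,116),(185,259))]:print(n,*tri(t,T(p),s,S(q)))
print('pot on .05',onz(t,*T((442,398)),.05),'cap .038',onz(t,*T((412,266)),.038),'plug',onz(t,*T((361,116)),.038), 'bigh',onz(t,*T((693,275)),.013),'small',onz(t,*T((673,163)),.013))
E
```

```text
lid [ 0.5933 -0.352   0.0137] 0.0004
lid [ 0.6098 -0.437   0.0163] 0.001
lid [ 0.4581 -0.4665  0.0141] 0.0048
lid [ 0.4432 -0.3801  0.0172] 0.0002
 mean [ 0.5261 -0.4089  0.0153]
 top [ 0.5265 -0.4089] 0.15191691006531244 0.08735478145692178 yaw 0.19139266610081748 0.1934646166363838
tub [0.6344 0.0829 0.0495] 0.0028
tub [0.6586 0.0046 0.0475] 0.0003
tub [ 0.5163 -0.0456  0.0428] 0.0032
tub [0.4921 0.0349 0.0443] 0.0046
 mean [0.5754 0.0192 0.046 ]
 top [0.5742 0.0193] 0.15290842513303624 0.08352098218664261 yaw 0.3325153163591071 0.3040527537574779
pot [ 0.3999 -0.2327  0.0512] 0.002276016647412847
cap [ 0.4955 -0.2084  0.0423] 0.0006906622481978465
plug [ 0.6071 -0.1678  0.0397] 0.003162661524043956
pot on .05 [ 0.4011 -0.2327  0.05  ] cap .038 [ 0.4964 -0.2083  0.038 ] plug [ 0.6058 -0.1677  0.038 ] bigh [ 0.4984 -0.4145  0.013 ] small [ 0.5817 -0.3989  0.013 ]
```

```bash
python3 - <<'E'
from h import *
import pickle
d=pickle.load(open('v0.pkl','rb'));t,s=d['top'],d['side']
a=cv2.resize(t['color'][125:285,375:505],None,fx=3,fy=3,interpolation=cv2.INTER_CUBIC)
b=cv2.resize(s['color'][60:220,220:350],None,fx=3,fy=3,interpolation=cv2.INTER_CUBIC)
cv2.imwrite('pics/rack.png',np.hstack([a,b])[:,:,::-1])
E
```

```text
(no output)
```

View pics/rack.png

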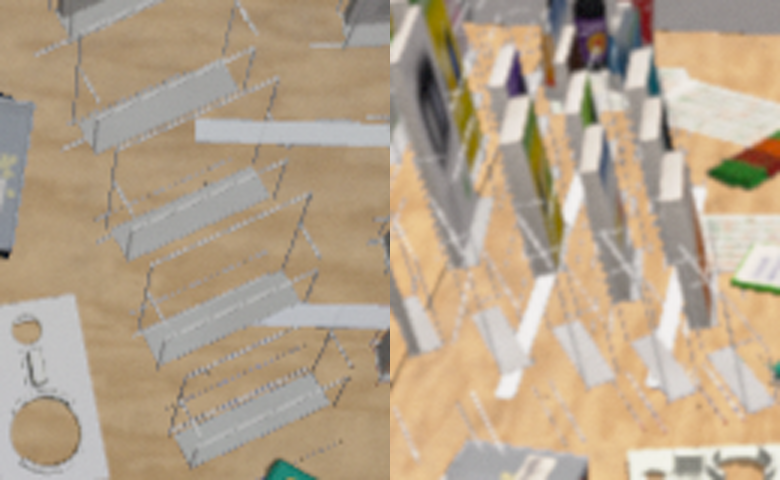

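The left half (top view) shows the rack shelves' near ends at about (180,450) and (150,345). In the right half (side view) they are at (760,410) and (680,398).

```bash
python3 - <<'E'
from h import *
import pickle
np.set_printoptions(precision=3,suppress=True)
d=pickle.load(open('v0.pkl','rb'));t,s=d['top'],d['side']
for p,q in[((180,455),(755,410)),((152,360),(680,400)),((325,400),(715,350)),((110,255),(597,385)),((300,305),(640,340))]:
    print(tri(t,(375+p[0]/3,125+p[1]/3),s,(220+(q[0]-390)/3,60+q[1]/3)))
E
```

```text
(array([ 0.484, -0.524,  0.015]), np.float64(0.009129202790171567))
(array([ 0.558, -0.498,  0.038]), np.float64(0.010552124953832473))
(array([ 0.534, -0.643,  0.013]), np.float64(0.012639994515664872))
(array([ 0.636, -0.458,  0.074]), np.float64(0.011664909279871538))
(array([ 0.611, -0.618,  0.034]), np.float64(0.017382053422188615))
```

```bash
python3 -m pendant '[[[3.2,1,-0.5],-0.01],[[3.2,1,-0.5],-0.01],[[3.2,1,-0.5],-0.01],[[3.2,1,-0.5],-0.01],[[3.2,1,-0.5],-0.01],[[3.2,1,-0.5],-0.01],[[3.2,1,-0.7],-0.01],[[3.2,1,-0.7],-0.01],[[3.2,1,-0.7],-0.01],[[3.2,1,-0.7],-0.01],[[3.2,1,-0.7],0],[[3.2,1,-0.7],0],[[0,0,0],0]]' 1
python3 - <<'E'
from h import *
import pickle
np.set_printoptions(precision=4,suppress=True)
c=shot('wrist','w1.png');pickle.dump(c,open('w1.pkl','wb'));o=ctrl.get_obs();print(o['ee_pos'],o['eef_rot'],o['time_s'])
print(proj(c,[.5461,-.4052,.039]),proj(c,[.4984,-.4145,.013]))
E
```

```text
time_s: 1.23
ee_pos: [0.5481, -0.4029, 0.1308]
eef_rot: [-3.139, 0.001, 0.2]
force: [-0.5, -0.2, -0.2]
grip_width: 0.0941
grip_force: 0.0
[ 0.5461 -0.4042  0.1314] [-3.1396  0.0014  0.199 ] 1.2833
[324.3346 251.9644] [323.6664 303.3467]
```

View pics/w1.png

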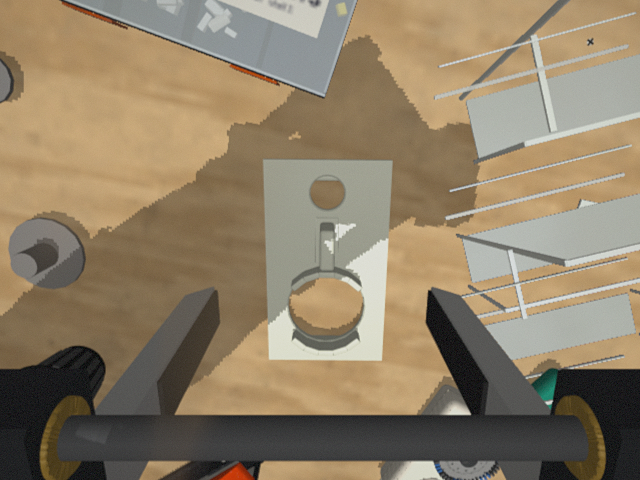

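The wrist view shows the lid between the fingers, with corners at (264,160), (392,160), (383,360), (269,360). The bar is near (327,245) and the rack is clear to the right, beyond column 445.

```bash
python3 - <<'E'
from h import *
import pickle
np.set_printoptions(precision=4,suppress=True)
c=pickle.load(open('w1.pkl','rb'))
Q=np.array([onz(c,*p,.013)[:2] for p in[(264,160),(392,160),(383,360),(269,360)]])
v=(Q[0]+Q[1]-Q[2]-Q[3])/2;w=(Q[0]+Q[3]-Q[1]-Q[2])/2
m=Q.mean(0);y=np.arctan2(v[1],v[0]);print(m,np.hypot(*v),np.hypot(*w),y,np.arctan2(-w[0],w[1]),'bar',m+.02*np.array([np.cos(y),np.sin(y)]))
print(onz(c,327,245,.039))
E
```

```text
[ 0.5272 -0.411 ] 0.15386740776414737 0.08788675781579972 0.19411714896497959 0.20147974285483716 bar [ 0.5468 -0.4072]
[ 0.5511 -0.406   0.039 ]
```

```bash
python3 -m pendant '[[[0.1,-0.2,-3],0],[[0,-0.1,-3],0],[[0,0,-3],0],[[0,0,-1.5],0],[[0,0,-0.8],0],[[0,0,0],0]]' 0.5
python3 -m pendant '[[[0,0,0],0],[[0,0,0],0],[[0,0,0],0],[[0,0,0],0]]' 0 40
```

```text
time_s: 1.78
ee_pos: [0.5446, -0.4091, 0.0194]
eef_rot: [-3.14, 0.001, 0.195]
force: [0.2, 1.2, -0.6]
grip_width: 0.0575
grip_force: 0.0
time_s: 2.12
ee_pos: [0.5457, -0.4094, 0.0218]
eef_rot: [3.14, -0.001, 0.196]
force: [0.8, 0.3, -0.3]
grip_width: 0.0304
grip_force: 0.0
```

```bash
python3 -m pendant '[[[0,0,-0.3],0],[[0,0,0],0],[[0,0,0],0],[[0,0,0],0],[[0,0,0],0],[[0,0,0],0]]'
python3 -m pendant '[[[0,0,1],0],[[0,0,2],0],[[0,0,3],0],[[0,0,3],0],[[0,0,2],0]]'
```

```text
time_s: 2.62
ee_pos: [0.5453, -0.4091, 0.0174]
eef_rot: [-3.141, 0.0, 0.196]
force: [-0.7, -1.0, -1.5]
grip_width: 0.0096
grip_force: 40.0
time_s: 3.03
ee_pos: [0.5458, -0.4095, 0.1315]
eef_rot: [3.139, -0.002, 0.196]
force: [0.9, 0.3, -0.6]
grip_width: 0.0093
grip_force: 40.0
```

```bash
python3 -m pendant '[[[0.1,1,0.5],0],[[0.1,2,0.5],0],[[0.4,3,0],0.01],[[0.4,3.2,0],0.01],[[0.4,3.2,0],0.01],[[0.4,3.2,0],0.01],[[0.4,3.2,0],0.01],[[0.4,3.2,0],0.01],[[0.4,3.2,0],0.01],[[0.4,3.2,0],0.01],[[0.4,3.2,0],0.01],[[0.4,3.2,0],0.01],[[0.4,3.2,0],0.01],[[0.4,2.6,0],0.01],[[0,1.5,0],0],[[0,0.7,0],0],[[0,0,0],0],[[0,0,0],0]]'
python3 - <<'E'
from h import *
import pickle
np.set_printoptions(precision=4,suppress=True)
d={n:shot(n) for n in('top','side','wrist')};pickle.dump(d,open('v2.pkl','wb'));o=ctrl.get_obs();print(o['ee_pos'],o['eef_rot'],o['time_s'])
a=cv2.resize(d['side']['color'][200:360,230:430],None,fx=3,fy=3,interpolation=cv2.INTER_CUBIC)
cv2.imwrite('pics/v2.png',np.vstack([np.hstack([cv2.resize(d['wrist']['color'],(400,300)),cv2.resize(d['top']['color'][150:300,130:330],(400,300),interpolation=cv2.INTER_CUBIC)]),cv2.resize(a[:300*600//800*1],(800,300))])[:,:,::-1]) if 0 else cv2.imwrite('pics/v2.png',np.hstack([cv2.resize(d['wrist']['color'],(400,300)),cv2.resize(d['top']['color'][150:300,130:330],(400,300),interpolation=cv2.INTER_CUBIC)])[:,:,::-1])
E
```

```text
time_s: 4.53
ee_pos: [0.595, 0.0186, 0.1371]
eef_rot: [-3.142, 0.001, 0.316]
force: [0.4, -0.3, -1.8]
grip_width: 0.0097
grip_force: 40.0
[0.5952 0.0178 0.1373] [-3.1416  0.0002  0.3144] 4.6833
```

View pics/v2.png

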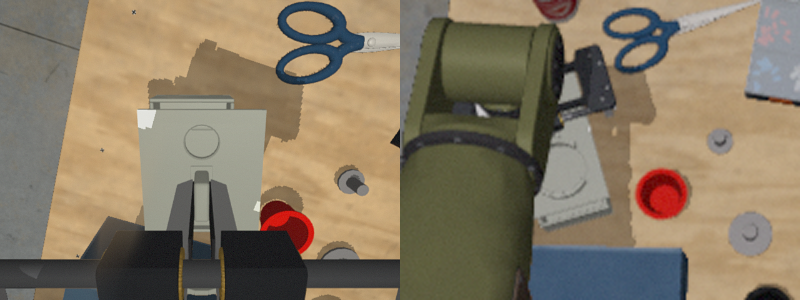

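The left half (wrist) shows the lid held level, with the tub's far edge just beyond it at (190,97) in half scale. I'll take a closer crop of the far edges.

```bash
python3 - <<'E'
from h import *
import pickle
c=pickle.load(open('v2.pkl','rb'))['wrist']
a=cv2.resize(c['color'][140:260,200:440],None,fx=3.3333,fy=3.3333,interpolation=cv2.INTER_CUBIC)
cv2.imwrite('pics/v2w.png',a[:,:,::-1])
E
```

```text
(no output)
```

View pics/v2w.png

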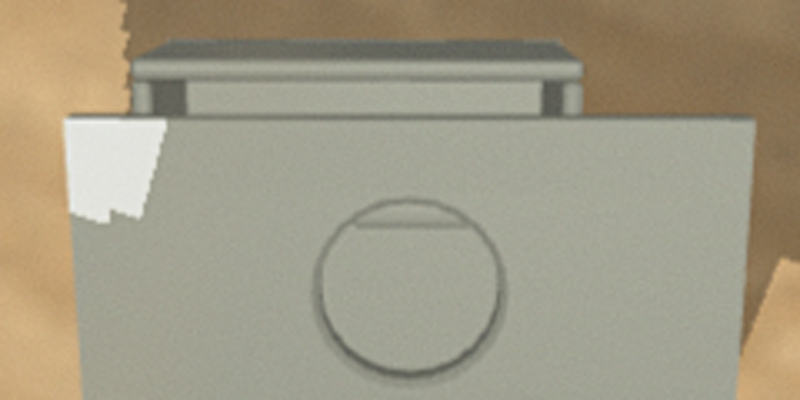

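The crop shows the tub rim's outer far corners at (135,61) and (583,61), and the lid plate's far corners at (66,117) and (753,119). The two edges look parallel.

```bash
python3 - <<'E'
from h import *
import pickle
np.set_printoptions(precision=4,suppress=True)
c=pickle.load(open('v2.pkl','rb'))['wrist']
def f(a,b,z,L):
    P=[onz(c,200+x/3.3333-.35,140+y/3.3333-.35,z)[:2] for x,y in(a,b)]
    w=P[0]-P[1];yaw=np.arctan2(-w[0],w[1]);m=(P[0]+P[1])/2
    print(np.hypot(*w),yaw,m-L*np.array([np.cos(yaw),np.sin(yaw)]));
f((135,61),(583,61),.048,.075);f((66,117),(753,119),.1328,.077)
E
```

```text
0.0823718723433786 0.3153865986850815 [0.5771 0.0207]
0.08736041541109466 0.3124913736759539 [0.5786 0.0117]
```

```bash
python3 -m pendant '[[[-0.1,0.5,0],0],[[-0.1,0.35,-1],0],[[0,0,-2],0],[[0,0,-2],0],[[0,0,-1],0],[[0,0,-0.5],0],[[0,0,-0.5],0],[[0,0,-0.4],0],[[0,0,-0.3],0],[[0,0,0],0]]'
```

```text
time_s: 5.52
ee_pos: [0.5933, 0.0274, 0.0603]
eef_rot: [-3.142, -0.0, 0.316]
force: [-0.6, -0.2, -0.9]
grip_width: 0.0093
grip_force: 40.0
```

```bash
python3 -m pendant '[[[0,0,-0.1],0],[[0,0,-0.1],0],[[0,0,-0.1],0],[[0,0,-0.1],0],[[0,0,0],0]]'
```

```text
time_s: 5.93
ee_pos: [0.5935, 0.0274, 0.0572]
eef_rot: [3.141, -0.001, 0.316]
force: [-2.4, -0.8, 5.3]
grip_width: 0.0099
grip_force: 40.0
```

```bash
python3 -m pendant '[[[0,0,0],0],[[0,0,0],0],[[0,0,0],0],[[0,0,0],0],[[0,0,1],0],[[0,0,2],0],[[0,0,3],0],[[0,0,3],0],[[0,0,3],0],[[0,0,0],0]]' 0.5
python3 - <<'E'
from h import *
import pickle
np.set_printoptions(precision=4,suppress=True)
d={n:shot(n) for n in('wrist','side')};pickle.dump(d,open('v3.pkl','wb'));o=ctrl.get_obs();print(o['ee_pos'],o['eef_rot'],o['time_s'])
a=d['wrist']['color'][80:380,160:480]
b=cv2.resize(d['side']['color'][260:360,230:350],(360,300),interpolation=cv2.INTER_CUBIC)
cv2.imwrite('pics/v3.png',np.hstack([a,b])[:,:,::-1])
E
```

```text
time_s: 6.77
ee_pos: [0.5954, 0.0274, 0.1836]
eef_rot: [3.139, -0.009, 0.316]
force: [-0.2, -0.2, 0.9]
grip_width: 0.047
grip_force: 0.0
[0.5937 0.0274 0.1779] [ 3.1408 -0.0024  0.3159] 6.8667
```

View pics/v3.png

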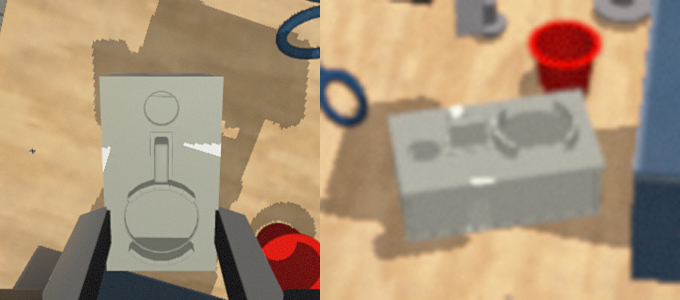

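The wrist crop shows the lid square on the tub with corners at (99,76), (223,76), (215,270), (107,270). The side view shows the plate flush on the rim. Next is the pot.

```bash
python3 -m pendant '[[[-0.9,-1.3,0],0],[[-1.9,-2.6,0],0],[[-1.9,-2.6,0],0],[[-1.9,-2.6,0],0],[[-1.9,-2.6,0],0],[[-1.9,-2.6,0],0],[[-1.9,-2.6,0],0],[[-1.9,-2.6,-0.5],0],[[-1.9,-2.6,-1],0],[[-1.9,-2.6,-1],0],[[-1,-1.3,-1],0],[[0,0,-0.5],0],[[0,0,0],0]]' 1
python3 - <<'E'
from h import *
import pickle
np.set_printoptions(precision=4,suppress=True)
c=pickle.load(open('v3.pkl','rb'))['wrist']
Q=np.array([onz(c,x+160,y+80,.053)[:2] for x,y in[(99,76),(223,76),(215,270),(107,270)]])
v=(Q[0]+Q[1]-Q[2]-Q[3])/2;w=(Q[0]+Q[3]-Q[1]-Q[2])/2
m=Q.mean(0);y=np.arctan2(v[1],v[0]);u=np.array([np.cos(y),np.sin(y)]);print('lid',m,np.hypot(*v),np.hypot(*w),y,np.arctan2(-w[0],w[1]),'big',m-.032*u,'small',m+.054*u,'small seen',onz(c,321.5,188,.053))
c=shot('wrist');pickle.dump(c,open('w4.pkl','wb'));o=ctrl.get_obs();print(o['ee_pos'],o['eef_rot'],o['time_s'])
print('pot pix expected',proj(c,[.4005,-.2327,.05]))
im=c['color'].astype(int);dark=(im.max(2)<60).astype(np.uint8)
cs,_=cv2.findContours(dark,cv2.RETR_EXTERNAL,cv2.CHAIN_APPROX_NONE)
for k in cs:
    if cv2.contourArea(k)>600: print(cv2.boundingRect(k),cv2.contourArea(k))
cv2.imwrite('pics/w4.png',c['color'][:,:,::-1])
E
```

```text
time_s: 7.95
ee_pos: [0.4024, -0.2323, 0.1348]
eef_rot: [-3.139, 0.002, 0.314]
force: [0.0, 0.2, 0.2]
grip_width: 0.094
grip_force: 0.0
lid [0.5772 0.0211] 0.15350635450658306 0.08731904405722782 0.31571406627691645 0.31558295331047503 big [0.5468 0.0112] small [0.6285 0.0379] small seen [0.6287 0.0376 0.053 ]
[ 0.4032 -0.232   0.1357] [-3.14    0.001   0.3153] 8.0
pot pix expected [320.8832 254.2129]
(0, 369, 145, 111) 6232.0
(324, 291, 316, 189) 10625.5
(274, 209, 95, 91) 6568.5
```

View pics/w4.png

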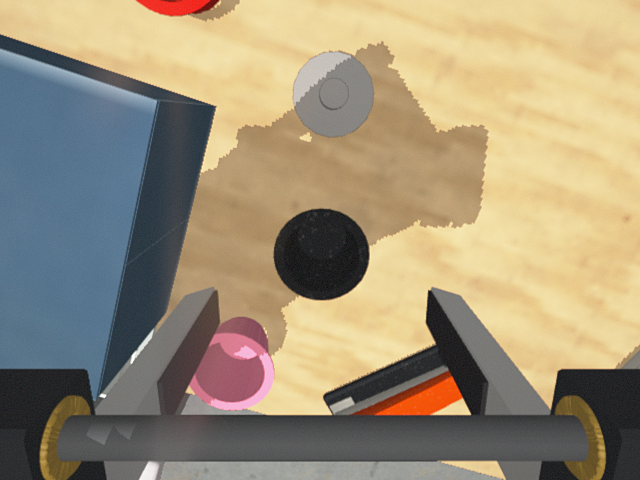

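The wrist view shows the pot rim centred at (321,254), where I expected it. The cap knob is at (334,93), the pink pot at (235,370) and the stapler at (395,385), all clear of the fingers.

```bash
python3 -m pendant '[[[-0.1,-0.1,-2],0],[[-0.1,0,-3],0],[[0,0,-3],0],[[0,0,-1.2],0],[[0,0,-0.6],0],[[0,0,0],0]]' 1
python3 -m pendant '[[[0,0,0],0],[[0,0,0],0],[[0,0,0],0],[[0,0,0],0],[[0,0,0],0],[[0,0,0],0],[[0,0,0],0]]' 0 15
```

```text
time_s: 8.5
ee_pos: [0.4016, -0.2327, 0.0378]
eef_rot: [-3.14, 0.001, 0.317]
force: [0.4, -0.2, -1.3]
grip_width: 0.0941
grip_force: 0.0
time_s: 9.08
ee_pos: [0.4015, -0.2338, 0.0388]
eef_rot: [3.141, -0.0, 0.316]
force: [0.0, 1.1, 3.5]
grip_width: 0.06
grip_force: 15.0
```

```bash
python3 -m pendant '[[[0,0,0.7],0],[[0,0,2],0],[[0,0,3],0],[[0,0,3.5],0],[[0,0,3.5],0],[[0.8,1.2,2.3],0],[[1.5,2.4,0.5],0],[[1.6,2.7,0],0],[[1.6,2.7,0],0],[[1.6,2.7,0],0],[[1.6,2.7,0],0],[[1.6,2.7,0],0],[[1.6,2.7,0],0],[[1.6,2.7,0],0],[[1.6,2.6,0],0],[[0.7,1.2,0],0],[[0.3,0.2,0],0],[[0,0,0],0],[[0,0,0],0]]'
python3 - <<'E'
from h import *
import pickle
np.set_printoptions(precision=4,suppress=True)
c=shot('wrist');pickle.dump(c,open('w5.pkl','wb'));o=ctrl.get_obs();print(o['ee_pos'],o['eef_rot'],o['time_s'])
p=o['ee_pos'];print('tcp axis at rim',proj(c,[p[0],p[1],p[2]+.0125]),'hole at collar',proj(c,[.5468,.0112,.067]))
cv2.imwrite('pics/w5.png',c['color'][:,:,::-1])
E
```

```text
time_s: 10.67
ee_pos: [0.5619, 0.0303, 0.1935]
eef_rot: [3.141, 0.0, 0.315]
force: [-1.0, 0.3, -0.4]
grip_width: 0.0601
grip_force: 15.0
[0.5618 0.0301 0.1936] [3.1415 0.0002 0.3146] 10.7167
tcp axis at rim [320.6225 320.8602] hole at collar [339.1805 260.6238]
```

View pics/w5.png

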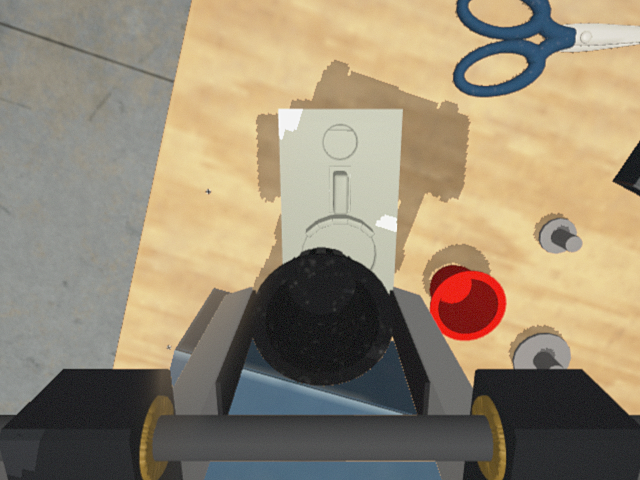

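The wrist view shows the pot held upright, rim centre at (321,316), about 2 mm ahead of the tool axis. The lid's big hole is at (338,255).

```bash
python3 -m pendant '[[[-0.85,-0.95,0],0],[[-0.8,-1,-1],0],[[0,0,-3],0],[[0,0,-3],0],[[0,0,-2],0],[[0,0,-1],0],[[0,0,-0.7],0],[[0,0,-0.5],0],[[0,0,0],0]]'; python3 - <<'E'
from h import *
c=shot('wrist');o=ctrl.get_obs();p=o['ee_pos'];print(p,o['force'])
im=c['color'].astype(int)
# dark pot rim extents in row/col scan between fingers
m=(im.max(2)<62).astype(np.uint8)
m[:, :255]=0;m[:,388:]=0
ys,xs=np.nonzero(m[150:400]);print(xs.min(),xs.max(),ys.min()+150,ys.max()+150)
col=m[:,321];print('col321 rows',np.nonzero(col)[0].min(),np.nonzero(col[:400])[0].max(), 'hole proj',proj(c,[.5468,.0112,.067]))
E
```

```text
time_s: 11.47
ee_pos: [0.5459, 0.0116, 0.0816]
eef_rot: [3.142, -0.0, 0.315]
force: [-0.2, -0.1, -0.5]
grip_width: 0.0596
grip_force: 15.0
[0.54610757 0.01169606 0.08209733] [0.59838898 0.22767588 0.13392142]
255 387 248 399
col321 rows 248 398 hole proj [321.77934687 293.76403679]
```

```bash
python3 -m pendant '[[[0,-0.1,-0.5],0],[[0,0,-0.5],0],[[0,0,-0.4],0],[[0,0,-0.3],0],[[0,0,-0.2],0],[[0,0,-0.1],0],[[0,0,0],0]]'
```

```text
time_s: 12.1
ee_pos: [0.5458, 0.0109, 0.0613]
eef_rot: [-3.142, 0.0, 0.316]
force: [1.4, -0.8, 0.3]
grip_width: 0.0597
grip_force: 15.0
```

```bash
python3 -m pendant '[[[0,0,-0.1],0],[[0,0,-0.1],0],[[0,0,-0.1],0],[[0,0,-0.05],0],[[0,0,0],0]]'
```

```text
time_s: 12.52
ee_pos: [0.546, 0.0109, 0.0581]
eef_rot: [3.142, -0.0, 0.316]
force: [0.9, 1.6, 0.9]
grip_width: 0.06
grip_force: 15.0
```

```bash
python3 -m pendant '[[[0,0,-0.1],0],[[0,0,-0.1],0],[[0,0,0],0]]'
```

```text
time_s: 12.77
ee_pos: [0.5463, 0.011, 0.057]
eef_rot: [3.141, -0.001, 0.316]
force: [-2.2, 0.8, 10.9]
grip_width: 0.0601
grip_force: 15.0
```

Seated with contact; release and lift, then look.

```bash
python3 -m pendant '[[[0,0,0.15],0],[[0,0,0],0],[[0,0,0],0],[[0,0,0],0],[[0,0,0],0],[[0,0,0],0],[[0,0,1],0],[[0,0,2],0],[[0,0,3],0],[[0,0,3],0],[[0,0,3],0],[[0,0,0],0]]' 1
python3 - <<'E'
from h import *
import pickle
np.set_printoptions(precision=4,suppress=True)
d={n:shot(n) for n in('wrist','side')};pickle.dump(d,open('v6.pkl','wb'));o=ctrl.get_obs();print(o['ee_pos'],o['eef_rot'],o['time_s'])
a=d['wrist']['color'][80:380,140:520]
b=cv2.resize(d['side']['color'][250:350,230:350],(420,350),interpolation=cv2.INTER_CUBIC)[:300]
cv2.imwrite('pics/v6.png',np.hstack([a,b])[:,:,::-1])
E
```

```text
time_s: 13.77
ee_pos: [0.5479, 0.0108, 0.1841]
eef_rot: [3.138, -0.008, 0.316]
force: [0.3, -0.8, 1.2]
grip_width: 0.0945
grip_force: 0.0
[0.5461 0.0109 0.1788] [ 3.1407 -0.0023  0.3158] 13.8667
```

View pics/v6.png

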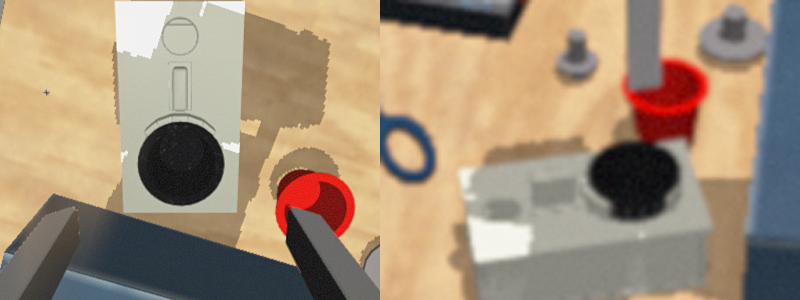

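The wrist crop shows the pot hanging squarely, its rim centred at (181,164). The side view shows the flange on the collar and the lid flush. Next is the cap.

```bash
python3 -m pendant '[[[-0.2,-1,0],0],[[-0.4,-2.2,0],0],[[-0.5,-2.8,0],0],[[-0.5,-2.8,0],0],[[-0.5,-2.8,0],0],[[-0.5,-2.8,0],0],[[-0.5,-2.8,-0.5],0],[[-0.5,-2.3,-1],0],[[-0.5,-1.4,-1],0],[[0,0,-1],0],[[0,0,0],0]]' 0.5
python3 - <<'E'
from h import *
import pickle
np.set_printoptions(precision=4,suppress=True)
c=pickle.load(open('w4.pkl','rb'));print('cap knob',onz(c,334,93,.038),'flange',onz(c,333,94.5,.014))
c=pickle.load(open('v6.pkl','rb'))['wrist']
im=c['color'].astype(int);m=(im.max(2)<70).astype(np.uint8);n,l,st,ce=cv2.connectedComponentsWithStats(m)
k=[i for i in range(1,n) if st[i,4]>3000];print([(st[i],ce[i]) for i in k]);
k=min(k,key=lambda i:np.hypot(*(ce[i]-[321,244])));cnt=max(cv2.findContours((l==k).astype(np.uint8),0,1)[0],key=cv2.contourArea);e=cv2.fitEllipse(cnt);print(e,'pot',onz(c,*e[0],.071))
Q=np.array([onz(c,x+140,y+80,.053)[:2] for x,y in[(237,213),(122,213)]]);mm=Q.mean(0);w=Q[1]-Q[0];y=np.arctan2(-w[0],w[1]);print('lid',mm+.077*np.array([np.cos(y),np.sin(y)]),y)
c=shot('wrist');pickle.dump(c,open('w7.pkl','wb'));o=ctrl.get_obs();print(o['ee_pos'],o['eef_rot'],o['time_s'])
g=cv2.GaussianBlur(c['color'],(5,5),0);q=proj(c,[.496,-.2083,.038]);print('exp knob',q)
x,y=q.astype(int);cv2.imwrite('pics/w7.png',np.hstack([cv2.resize(c['color'][y-70:y+70,x-90:x+90],(540,420))])[:,:,::-1]);print(x-90,y-70)
E
```

```text
time_s: 14.78
ee_pos: [0.5032, -0.1983, 0.1395]
eef_rot: [-3.138, 0.003, 0.314]
force: [-0.9, 0.3, -0.3]
grip_width: 0.0471
grip_force: 0.0
cap knob [ 0.4966 -0.2098  0.038 ] flange [ 0.4968 -0.2096  0.014 ]
[(array([ 278,  202,   86,   83, 5595], dtype=int32), array([320.5053, 243.2172])), (array([    0,   290,   640,   190, 38192], dtype=int32), array([330.9828, 388.5389]))]
((320.50103759765625, 243.2086944580078), (82.2807846069336, 84.74909973144531), 90.99581909179688) pot [0.5462 0.0103 0.071 ]
lid [0.5761 0.0209] 0.31526698720797863
[ 0.504  -0.1978  0.1409] [-3.1392  0.0023  0.3153] 14.8333
exp knob [332.1832 257.6601]
242 187
```

View pics/w7.png

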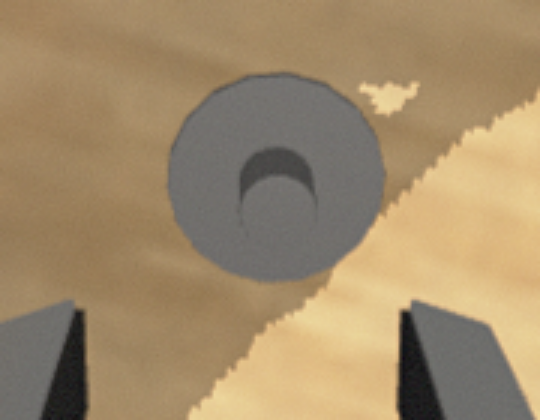

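The crop shows the cap's knob top at (278,212) and its flange centre at (277,177), i.e. the cap is at (0.4967, -0.2098), matching the previous measurement.

```bash
python3 -m pendant '[[[-0.4,-0.6,-1],0],[[-0.3,-0.6,-2.5],0],[[0,0,-3],0],[[0,0,-3],0],[[0,0,-1.6],0],[[0,0,-1],0],[[0,0,0],0],[[0,0,0],0]]' 0.5
python3 -m pendant '[[[0,0,0],0],[[0,0,0],0],[[0,0,0],0],[[0,0,0],0],[[0,0,0],0],[[0,0,0],0],[[0,0,0],0]]' 0 20
```

```text
time_s: 15.5
ee_pos: [0.4981, -0.21, 0.0219]
eef_rot: [3.141, -0.0, 0.316]
force: [0.6, 1.1, 0.1]
grip_width: 0.0471
grip_force: 0.0
time_s: 16.08
ee_pos: [0.498, -0.2102, 0.0218]
eef_rot: [3.141, -0.0, 0.316]
force: [0.1, 0.6, 5.0]
grip_width: 0.017
grip_force: 20.0
```

```bash
python3 -m pendant '[[[0,0,1],0],[[0,0,2.5],0],[[0,0,3.5],0],[[0,0,3.5],0],[[0.2,1,2],0],[[0.5,2,0.3],0],[[0.6,2.7,0],0],[[0.6,2.7,0],0],[[0.6,2.7,0],0],[[0.6,2.7,0],0],[[0.6,2.7,0],0],[[0.6,2.7,0],0],[[0.5,1.8,0],0],[[0.1,0.8,0],0],[[0.1,0.3,0],0],[[0,0,0],0],[[0,0,0],0]]'
python3 - <<'E'
from h import *
import pickle
np.set_printoptions(precision=4,suppress=True)
c=shot('wrist');pickle.dump(c,open('w8.pkl','wb'));o=ctrl.get_obs();p=o['ee_pos'];print(p,o['eef_rot'],o['time_s'])
print('exp flange px',proj(c,[p[0]-.0013,p[1]+.0004,p[2]-.0078]))
im=c['color'].astype(int)
print('row at flange',[int(im[330,x].mean()) for x in range(200,440,8)])
cv2.imwrite('pics/w8.png',c['color'][150:450,120:520,::-1])
E
```

```text
time_s: 17.5
ee_pos: [0.5476, 0.01, 0.1495]
eef_rot: [3.141, 0.0, 0.315]
force: [-0.4, 0.3, -0.1]
grip_width: 0.0169
grip_force: 20.0
[0.5477 0.0099 0.1496] [3.1415 0.0001 0.3148] 17.55
exp flange px [319.0434 303.1838]
row at flange [70, 71, 70, 68, 64, 62, 54, 53, 74, 104, 101, 101, 28, 107, 105, 104, 103, 102, 19, 103, 104, 104, 102, 138, 179, 177, 184, 189, 191, 144]
```

View pics/w8.png

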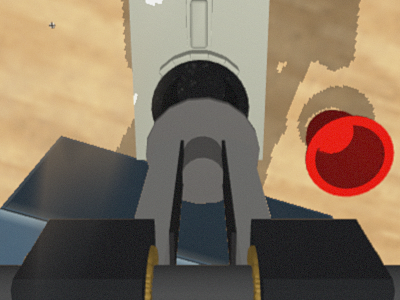

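The crop shows the cap held level, with its flange centre near (202,153) and the pot mouth directly beyond it. It sits about 1.5 mm too far to the right (-y), so I'll correct that and lower it.

```bash
python3 -m pendant '[[[0,0.1,-1],0],[[0,0,-2],0],[[0,0,-1.5],0],[[0,0,-0.8],0],[[0,0,-0.5],0],[[0,0,-0.4],0],[[0,0,-0.3],0],[[0,0,0],0]]'
```

```text
time_s: 18.22
ee_pos: [0.5478, 0.0118, 0.0843]
eef_rot: [-3.142, -0.0, 0.316]
force: [-0.4, -0.9, -0.5]
grip_width: 0.0166
grip_force: 20.0
```

```bash
python3 -m pendant '[[[0,0,-0.1],0],[[0,0,-0.1],0],[[0,0,-0.05],0],[[0,0,0],0]]'
```

```text
time_s: 18.55
ee_pos: [0.5479, 0.0119, 0.0821]
eef_rot: [3.142, -0.0, 0.316]
force: [-0.6, -0.3, -0.9]
grip_width: 0.017
grip_force: 20.0
```

```bash
python3 -m pendant '[[[0,0,-0.1],0],[[0,0,-0.05],0],[[0,0,0],0]]'
```

```text
time_s: 18.8
ee_pos: [0.5483, 0.012, 0.0813]
eef_rot: [3.141, -0.001, 0.316]
force: [-1.4, 0.9, 6.5]
grip_width: 0.0168
grip_force: 20.0
```

```bash
python3 -m pendant '[[[0,0,0.1],0],[[0,0,0],0],[[0,0,0],0],[[0,0,0],0],[[0,0,0],0],[[0,0,1],0],[[0,0,2],0],[[0,0,3],0],[[0,0,3],0],[[0,0,1.5],0],[[0,0,0],0]]' 0.5
python3 - <<'E'
from h import *
import pickle
np.set_printoptions(precision=4,suppress=True)
d={n:shot(n) for n in('wrist','side')};pickle.dump(d,open('v9.pkl','wb'));c=d['wrist'];o=ctrl.get_obs();p=o['ee_pos'];print(p,o['eef_rot'],o['time_s'])
for nm,q in[('flange ctr',[.5465,.0107,.075]),('rim ctr',[.5465,.0107,.071]),('knob',[.5465,.0107,.099])]:print(nm,proj(c,q))
im=c['color'].astype(int).mean(2)
u,v=proj(c,[.5465,.0107,.075]).astype(int)
print('row',v,u,[int(x) for x in im[v,u-56:u+58:2]]);print('col',[int(x) for x in im[v-60:v+60:2,u]])
E
```

```text
time_s: 19.72
ee_pos: [0.5492, 0.0118, 0.1909]
eef_rot: [3.139, -0.006, 0.316]
force: [-0.3, -1.3, 0.5]
grip_width: 0.0468
grip_force: 0.0
[0.5478 0.0119 0.1867] [ 3.1414 -0.0006  0.3158] 19.8167
flange ctr [321.0746 243.2941]
rim ctr [321.0777 241.7598]
knob [321.0539 253.3707]
row 243 321 [173, 176, 173, 176, 171, 177, 179, 119, 35, 42, 109, 111, 108, 105, 107, 103, 105, 107, 105, 106, 106, 108, 67, 96, 109, 106, 106, 106, 109, 104, 108, 110, 109, 93, 69, 109, 106, 108, 106, 108, 107, 106, 108, 107, 109, 105, 109, 37, 28, 40, 183, 177, 179, 179, 179, 177, 176]
col [182, 178, 180, 168, 157, 144, 109, 183, 182, 123, 20, 83, 111, 107, 109, 111, 107, 111, 107, 109, 109, 105, 108, 106, 69, 68, 70, 64, 103, 110, 109, 108, 107, 105, 106, 108, 106, 106, 105, 104, 103, 103, 104, 102, 101, 104, 103, 70, 23, 18, 68, 176, 173, 174, 136, 128, 127, 124, 127, 127]
```

```bash
python3 -m pendant '[[[0.3,-1,0],0],[[0.7,-2,0],0],[[0.8,-2.8,0],0],[[0.8,-2.8,0],0],[[0.8,-2.8,0],0],[[0.8,-2.8,-1],0],[[0.8,-2,-1],0],[[0.6,-1.2,-1],0],[[0.2,-0.6,-1],0],[[0,0,0],0],[[0,0,0],0]]' 0.4
python3 - <<'E'
from h import *
import pickle
np.set_printoptions(precision=4,suppress=True)
c=shot('wrist','w10.png');pickle.dump(c,open('w10.pkl','wb'));o=ctrl.get_obs();print(o['ee_pos'],o['eef_rot'],o['time_s'])
print('exp knob',proj(c,[.6063,-.1677,.038]),'flange',proj(c,[.6063,-.1677,.014]))
im=c['color'];hsv=cv2.cvtColor(im,cv2.COLOR_RGB2HSV)
m=((hsv[...,1]<45)&(hsv[...,2]>60)&(hsv[...,2]<200)).astype(np.uint8);m[300:]=0
m=cv2.morphologyEx(m,cv2.MORPH_OPEN,np.ones((5,5)))
n,l,st,ce=cv2.connectedComponentsWithStats(m)
for i in range(1,n):
    if st[i,4]>400:
        k=max(cv2.findContours((l==i).astype(np.uint8),0,1)[0],key=cv2.contourArea);print(st[i],ce[i],cv2.fitEllipse(k)[:2] if len(k)>5 else '')
E
```

```text
time_s: 20.73
ee_pos: [0.6052, -0.1679, 0.1453]
eef_rot: [-3.14, 0.002, 0.316]
force: [0.3, 0.4, 0.2]
grip_width: 0.0373
grip_force: 0.0
[ 0.6056 -0.1675  0.1463] [-3.141   0.0005  0.3162] 20.7833
exp knob [321.4943 240.0294] flange [321.603  231.0889]
[  400     0   240   285 35147] [538.532  128.2797] ((539.0855102539062, 137.5970458984375), (217.66131591796875, 263.0872802734375))
[  77   77   61  223 6888] [108.6064 184.9461] ((108.85665893554688, 184.79515075683594), (35.967952728271484, 276.3981018066406))
[  0  98  30  36 961] [ 13.5713 114.9563] ((13.429020881652832, 114.87591552734375), (31.481882095336914, 38.092689514160156))
[   0  141   33   57 1502] [ 14.4454 169.9381] ((14.498056411743164, 170.620849609375), (32.93745422363281, 59.02835464477539))
[   0  197   87  102 6260] [ 37.2553 249.4789] ((37.04132080078125, 250.24208068847656), (86.84233856201172, 97.33623504638672))
[ 305  206   41   41 1332] [324.9347 226.1194] ((324.9402770996094, 226.12051391601562), (40.012081146240234, 40.57850646972656))
```

```bash
python3 - <<'E'
from h import *
import pickle
np.set_printoptions(precision=4,suppress=True,linewidth=200)
c=pickle.load(open('w10.pkl','rb'));im=c['color'].astype(int)
print(im[200:252:2,302:350:2].mean(2).astype(int))
print((im.max(2)-im.min(2))[200:252:3,302:350:3])
for z in(.010,.014):print(onz(c,324.9,226.1,z))
print(onz(c,324.9,236,.038))
E
```

```text
[[119 118 118 119 121 119 121 118 116 115 116 113 118 114 113 113 111 114 112 113 112 113 111 115]
 [119 119 120 119 116 118 118 118 119 114 115 119 117 114 112 112 109 114 114 111 114 113 110 112]
 [117 120 120 118 120 121 119 117 117 118 117 110 117 116 117 115 117 113 111 114 115 115 112 113]
 [121 118 121 123 119 118 118 116 109 104  89  93  85  90  97 100 110 114 113 112 113 112 114 114]
 [121 119 121 124 120 120 101  88  97 109 107 107 111 106 106 101  92 101 116 112 114 111 112 111]
 [121 121 122 124 117  95 102 109 105 108 106 108 108 109 107 108 108  98  88 114 111 114 113 116]
 [124 125 123 123  94 105 106 105 103 105 106 107 109 106 106 108 105 108 105  84 114 117 116 117]
 [128 129 129  91 105 103 107 107 107 105 106 105 107 105 104 107 110 108 107 105 100 119 117 120]
 [130 130 116 105 104 105 103 106 104 106 108 108 108 105 110 107 107 107 106 108 102 111 121 121]
 [130 132  93 109 106 105 105 103 106 105 100  84  93  95 106 108 108 106 107 108 107 106 123 124]
 [132 124  98 106 103 104 104 106  98  73  66  65  67  67  69  95 107 105 106 106 106 102 120 125]
 [130 106 1
[... 1771 characters left out ...]
 5 63 58]
 [57 53  5  5  2  2  5  5  7  3  4  5  6  6 28 60]
 [61 11  4  5  7  1  4  2  3  0  6  2  4  3  3 56]
 [61  6  5  5  4  4  5  5  5  4  2  8  5  5  3 59]
 [60  3  6  5  4  4  5  5  5  4  5  7  4  1  5 59]
 [62  5  5  7  4  2  2  5  3  6  4  6  8  6  5 61]
 [62 24  5  3  3  8  5  5  3  4  4  3  4  5  9 62]
 [63 62  2  6  4  4  4  7  4  3  6  3  6  3 59 62]
 [59 62 41  4  6  4  4  5  6  6  5  4  4 13 61 61]
 [61 58 60 39  3  6  4  6  5  8  5  3 23 60 62 61]
 [58 60 58 60 59 16  4  4  3  1 20 49 62 62 59 60]
 [60 59 58 60 60 59 59 59 55 59 62 61 60 60 60 60]
 [58 58 60 60 60 61 57 56 58 59 59 60 63 61 60 58]]
[ 0.6097 -0.1692  0.01  ]
[ 0.6107 -0.1688  0.014 ]
[ 0.6098 -0.169   0.038 ]
```

```bash
python3 -m pendant '[[[0.3,-0.1,-2],0],[[0.1,0,-3],0],[[0,0,-3],0],[[0,0,-2.5],0],[[0,0,-1.5],0],[[0,0,-0.5],0],[[0,0,0],0],[[0,0,0],0]]' 0.4
python3 -m pendant '[[[0,0,0],0],[[0,0,0],0],[[0,0,0],0],[[0,0,0],0],[[0,0,0],0],[[0,0,0],0]]' 0 20
```

```text
time_s: 21.45
ee_pos: [0.6105, -0.1688, 0.0229]
eef_rot: [3.141, -0.001, 0.316]
force: [0.0, -0.3, 0.9]
grip_width: 0.0376
grip_force: 0.0
time_s: 21.95
ee_pos: [0.6101, -0.1692, 0.022]
eef_rot: [3.141, -0.001, 0.316]
force: [-0.8, 0.4, 4.7]
grip_width: 0.013
grip_force: 20.0
```

```bash
python3 -m pendant '[[[0,0,1],0],[[0,0,2.5],0],[[0,0,3.5],0],[[0,0,3.5],0],[[0,1,2],0],[[0.2,2,0.3],0],[[0.2,2.7,0],0],[[0.2,2.7,0],0],[[0.2,2.7,0],0],[[0.2,2.7,0],0],[[0.2,2.7,0],0],[[0.2,2.2,0],0],[[0.2,1.2,0],0],[[0.1,0.8,0],0],[[0,0,0],0],[[0,0,0],0]]'
python3 - <<'E'
from h import *
import pickle
np.set_printoptions(precision=4,suppress=True,linewidth=220)
c=pickle.load(open('v6.pkl','rb'))['wrist']
g=cv2.cvtColor(c['color'],cv2.COLOR_RGB2GRAY)[85:150,285:355]
h=cv2.HoughCircles(g,cv2.HOUGH_GRADIENT,1,40,param1=60,param2=10,minRadius=13,maxRadius=24);print(h)
if h is not None:
    x,y=h[0,0,:2]+[285,85];print('hole',onz(c,x,y,.053))
c=pickle.load(open('v9.pkl','rb'))['wrist'];q=proj(c,[.6285,.0379,.053]);print(q)
x0,y0=(q-35).astype(int);g=cv2.cvtColor(c['color'],cv2.COLOR_RGB2GRAY)[max(y0,0):y0+70,x0:x0+70]
h=cv2.HoughCircles(g,cv2.HOUGH_GRADIENT,1,40,param1=60,param2=10,minRadius=13,maxRadius=24);print(h)
if h is not None: x,y=h[0,0,:2]+[x0,max(y0,0)];print('hole',onz(c,x,y,.053))
c=shot('wrist');pickle.dump(c,open('w11.pkl','wb'));o=ctrl.get_obs();p=o['ee_pos'];print(p,o['eef_rot'],o['force'],o['time_s'])
q=proj(c,[p[0],p[1],p[2]-.008]);print('exp flange',q)
x,y=q.astype(int);im=c['color'].astype(int)
print(im[y-60:y+60:4,x-60:x+64:4].mean(2).astype(int))
E
```

```text
time_s: 23.28
ee_pos: [0.6268, 0.0372, 0.1495]
eef_rot: [3.141, 0.0, 0.316]
force: [-0.1, 0.4, -0.9]
grip_width: 0.0127
grip_force: 20.0
[[[32.5 30.5 18.5]]]
hole [0.6279 0.0392 0.053 ]
[320.5366 117.1681]
[[[35.5 35.5 18.8]]]
hole [0.6283 0.0379 0.053 ]
[0.6268 0.0368 0.1495] [3.1415 0.0002 0.315 ] [-0.4064  0.7141 -0.3597] 23.3333
exp flange [321.1639 301.0094]
[[161 160 163 161 161 162 161 164 163 164 160 161 163 165 163 164 163 161 162 165 163 162 165 165 166 238 163 163 165 164 163]
 [230 159 162 161 162 161 160 161 164 162 159 166 159 162 163 162 165 164 165 165 165 161 162 164 163 161 165 163 165 160 162]
 [220 161 163 162 162 162 160 160 163 161 162 132 163 164 162 161 163 162 163 132 166 163 163 164 164 163 163 163 165 164 162]
 [165 162 159 159 161 163 159 160 157 160 162 136 164 163 163 164 163 163 161 141 165 165 161 163 161 163 162 164 163 164 161]
 [158 161 159 161 162 161 160 161 158 163 160 162 128 143 161 161 165 137 132 164 160 163 163 163 163 158 161 163 162 162 163]
 [162 163 160 161 159 159 158 161 160 162 163 160 163 153 138 125 133 154 162 161 163 162 161 163 1
[... 2376 characters left out ...]
 94  93  79  36  22  27  71  96  95  95  94  93  96  97 157 157]
 [156 160  92  96  94  94  95 100  97  96  30  24 101  98  93  98  95  97  97  80  29  56  94  94  97  92  97  94  94 121 162]
 [158 160  98  96  95  95  94  96  92  96  11  22  97  97  93  91  96  94  95  93  30  47  96  94  96  98  98  96  95  97 161]
 [159 141  93  94  96  94  94  97  97  98  25  18  96  93  97  95  95  96  98  92  14  37  98  93  94  93  93  91  97  93 160]
 [158 103  94  95  95  93  94  97  98  97  25  24  94  95  97  94  96  97  96  96  20  24  97  94  94  91  97  96  97  97 157]
 [161  93  94  94  95  96  95  97  92  91  26  31  94  94  95  97  96  96  95  99  25  21  97  94  95  95  96  93  93  95 102]]
```

```bash
python3 -m pendant '[[[0.1,0.1,-1],0],[[0.05,0.1,-2],0],[[0,0,-2.5],0],[[0,0,-1.2],0],[[0,0,-0.6],0],[[0,0,-0.5],0],[[0,0,-0.4],0],[[0,0,0],0]]'
```

```text
time_s: 24.0
ee_pos: [0.6285, 0.0397, 0.0678]
eef_rot: [3.141, -0.0, 0.316]
force: [-1.6, -0.6, -0.6]
grip_width: 0.0128
grip_force: 20.0
```

```bash
python3 -m pendant '[[[0,0,-0.1],0],[[0,0,-0.1],0],[[0,0,-0.1],0],[[0,0,0],0]]'
```

```text
time_s: 24.33
ee_pos: [0.6284, 0.0399, 0.065]
eef_rot: [3.141, -0.0, 0.316]
force: [-1.9, -0.4, 3.8]
grip_width: 0.0127
grip_force: 20.0
```

```bash
python3 -m pendant '[[[0,0,-0.05],0],[[0,0,0.05],0],[[0,0,0],0],[[0,0,0],0],[[0,0,0],0],[[0,0,0],0],[[0,0,1],0],[[0,0,2],0],[[0,0,3],0],[[-0.5,0,3],0],[[-1.5,0,2],0],[[-1.5,0,0],0],[[-1.5,0,0],0],[[0,0,0],0],[[0,0,0],0]]' 0.4
python3 - <<'E'
from h import *
import pickle
np.set_printoptions(precision=4,suppress=True,linewidth=220)
d={n:shot(n) for n in('wrist','side','top')};pickle.dump(d,open('v12.pkl','wb'));c=d['wrist'];o=ctrl.get_obs();print(o['ee_pos'],o['eef_rot'],o['force'],o['time_s'])
im=c['color'];hsv=cv2.cvtColor(im,cv2.COLOR_RGB2HSV)
for nm,p in[('plug flange',[.6284,.038,.057]),('plug knob',[.6284,.038,.081]),('cap flange',[.5465,.0107,.075]),('cap knob',[.5465,.0107,.099])]:print(nm,proj(c,p))
g=im.astype(int).mean(2)
q=proj(c,[.6284,.038,.057]).astype(int);x,y=q;print(g[y-32:y+40:3,x-36:x+38:3].astype(int))
s=d['side'];
for nm,p in[('plug top',[.6284,.038,.081]),('plug flange',[.6284,.038,.057]),('cap top',[.5465,.0107,.099]),('cap flange',[.5465,.0107,.075])]:
    q=proj(s,p);print('side',nm,q)
x,y=proj(s,[.6284,.038,.069]).astype(int);print(s['color'].astype(int).mean(2)[y-16:y+16:1,x-14:x+15].astype(int))
E
```

```text
time_s: 25.58
ee_pos: [0.5784, 0.0399, 0.1755]
eef_rot: [3.141, -0.001, 0.316]
force: [0.2, -0.2, -0.3]
grip_width: 0.0374
grip_force: 0.0
[0.5789 0.0399 0.1745] [ 3.1416 -0.0001  0.3157] [ 0.3419 -0.4387  0.7289] 25.7333
plug flange [346.2983 171.7698]
plug knob [348.3342 176.4149]
cap flange [346.3915 298.6372]
cap knob [348.3842 313.6101]
[[180 184 182 184 185 185 183 184 185 183 184 182 186 184 187 181 184 185 183 185 182 180 183 186 180]
 [182 181 181 183 180 179 181 184 183 185 181 183 180 183 184 183 182 183 180 184 180 186 184 185 186]
 [183 181 184 182 183 184 181 181 184 184 183 182 181 182 183 182 184 182 183 183 181 184 182 183 183]
 [184 181 181 185 184 183 181 185 181 183 181 160 161 178 185 182 183 184 184 182 184 187 186 182 182]
 [183 183 183 182 182 183 185 184 149 100 108 111 113 110 108 125 188 182 182 182 183 183 184 185 183]
 [183 182 181 182 182 183 185 113 111 113 112 112 111 113 114 113 108 178 185 182 183 182 183 184 185]
 [181 181 182 185 184 185 104 111 113 111 112 112 111 113 111 113 108 108 186 185 185 184 184 184 184]
 [180 181 183 184 182 164 112 110 1
[... 4965 characters left out ...]
120 120 130 158 172 173 173 168 156 140 127 116 114 123 125 138 155 166 171 173 173 172 171 172 170 171]
 [127 124 120 117 117 127 153 169 174 172 175 172 168 164 156 152 159 164 166 173 173 174 172 172 172 174 172 174 173]
 [125 124 120 120 117 125 144 165 174 176 171 174 171 173 169 171 171 174 175 174 170 174 172 172 174 175 174 171 174]
 [125 124 122 122 121 122 141 161 173 172 173 174 174 173 173 174 171 174 173 173 175 173 171 172 173 174 173 172 171]
 [128 123 124 122 124 125 138 162 173 173 173 172 174 173 172 173 172 173 174 173 171 171 172 171 172 172 174 173 175]
 [126 127 125 126 123 126 139 161 172 173 171 174 173 172 172 174 173 172 173 175 172 174 173 174 173 174 174 174 173]]
```

The plug's flange and knob appear within about 1.5 px of their seated positions in both the wrist and side views. The arm is clear, so I'm handing in.

```bash
python3 -c "
from station import ctrl
print(ctrl.hand_in())"
```

```text
the job is handed in; nothing more can be done
None
```

I assembled the planter in the order asked (lid, net pot, cap, plug) and handed it in at about 26 s; the camera checks showed each part upright, seated and let go, and I moved none of the bystanders. The judge's result was not shown.

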